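Put the loaded pot tray away in the drying rack

TASK

Slide the tray of paint pots that stands on the table into the empty bay of the drying rack, front end first with its tongue left towards the open front, all the way home, so that it lies flat on the bay's floor with its tail dropped down behind the retaining lip. Keep the three pots standing in their pockets, and leave the tray already in the rack, the tin, the towel roll and the bottle where they are.

Things in the scene. Friction and masses are not known exactly. Their poses are not given: they have to be found in the camera images.
- rack: Low plywood drying rack fixed on the table; two equal bays side by side, open at the front (-x). Origin on the table at the rear face of the lips, midway between the bays; +x runs into the bays, z up. Bay centres y = +60 and -60 mm. Base board 12 mm thick (its top is the bay floor), x -10 to 166. Roof posts 12 mm square at x 35 and 150, y -106, 0, 106. One bay, either one, already holds a tray.
- roof_edge (a point): Middle of the lower front edge of the rack's slatted roof: rack x -28, y 0, z 106 mm. The roof is 6 mm thick (top 112 mm above the table), y -118 to 118, and overhangs the lips by 28 mm; slats cover x -28 to 10, 48 to 108 and 132 to 166 mm, with gaps between. Axes as the rack's.
- lip_left (a point): Middle of the upper rear edge of the retaining lip of the left (+y) bay: rack x 0, y 60, z 22 mm. The lip is 8 mm thick (x -8 to 0), spans the bay and stands 10 mm above the bay floor. The bay is 72 mm wide between guide walls that reach 40 mm above the table and widen by 5 mm each side towards x = 0. Rear stop at x 156 mm (top 37 mm high), so a tray has 6 mm play in length.
- lip_right (a point): The same point of the right (-y) bay, which is the same in all: rack x 0, y -60, z 22 mm.
- bay_left (a point): Point on the floor of the bay at the rack's +y side, midway between lip and rear stop (rack x 78, y +60, z 12 mm): where the underside centre of a tray in that bay lies. Axes as the rack's.
- bay_right (a point): The same point of the bay at the rack's -y side (rack x 78, y -60, z 12 mm).
- tray: The tray to put away, grey plastic, on the table: 150 mm long (x), 66 wide (y), walls 34 high and 4 thick, floor 4, two cross walls making three pockets. Origin: centre of its underside; +x points to its front end (nose). At the tail (-x) an upright tongue to grip, 12 mm thick in y, juts out over x -75 to -105, z 26 to 46 mm. 0.46 kg with pots, balanced near its centre.
- tray_tongue (a point): Centre of the gripping area of the tray's tongue: x -90, y 0, z 38 mm in the tray's frame, axes as the tray's.
- tray_nose (a point): Middle of the lower edge of the tray's front end: x +75, y 0, z 0 mm in the tray's frame.
- parked_tray: An identical tray with three pots, already home in one of the two bays (left or right differs from start to start); origin and axes as for the tray. The other bay is empty.
- tin: Closed tin, 68 mm across, 85 mm high, standing on the roof above the empty bay; origin: centre of its underside.
- towel_roll: Roll of paper towels on a stand, 140 mm across at the foot, 212 mm high (its rod 260), on the table; origin: centre of its underside.
- medium_bottle: White bottle, 60 mm across, 160 mm high, on the table; origin: centre of its underside.
- pot0: White paint pot with a lid, 38 mm across, 48 mm high, standing loose in the tray's tail pocket; origin: centre of its underside.
- pot1: White paint pot with a lid, 38 mm across, 48 mm high, standing loose in the tray's middle pocket; origin: centre of its underside.
- pot2: White paint pot with a lid, 38 mm across, 48 mm high, standing loose in the tray's front pocket; origin: centre of its underside.
Things that resemble listed ones, but are neither listed nor needed, are in the scene too. Leave any green, pink or turquoise look-alike of the pot0 alone.

How it is judged:
By the outcome, as a careful person would: the job done as asked, in the order asked, and still so for the second after the job is handed in, with the robot touching nothing.
It also fails if it takes over 72 s, if anything falls off the work surface, if the arm or the gripper's body presses on something with over 40 N, if the wrist force passes 120 N, or if a joint passes its speed limit or range.

ROBOT

A 6-joint arm with a two-finger parallel gripper is mounted at the origin on the work surface. World frame = base frame: x ahead of the robot, y to its left, z up, the work surface at z = 0. Lengths are in m, angles in rad, forces in N, time in s.
With the tool pointing down it reaches from about 0.35 to 0.775 m from the base axis. Payload 5.5 kg.
Tool frame: the origin (TCP) lies on the front face of the gripper's body, between the roots of the fingers; the fingertips stand robot.tip_reach ahead of it and the grasp point (between the pads) lies 54 mm ahead of it (robot.tip_reach is the distance from the TCP to the fingertips, in m); z points along the fingers, y is the line along which they close (so a half turn about z gives the same grasp; the last joint's range is limited). The gripper opens to 85 mm and grips with 20 to 120 N. Pads are 22 mm wide; open, the fingers measure 114 mm over their backs; the gripper's body (76 mm by 85 mm) begins 54 mm behind the grasp point. The pads swing forward as they close: fully open they stand 13 mm farther back than shut.
Start: joints at [-1.313, 0.313, 0.046, 1.304, 0, 1.431], TCP at [0.223, -0.53, 0.304] pointing down, gripper open.
Joint ranges: [-2.76, 2.76], [-0.86, 1.69], [-1.03, 1.26], [-2.2, 2.34], [-1.47, 1.5], [-3.14, 3.14]. Speed limits (rad/s): [2.57, 2.57, 3.14, 3.14, 3.14, 3.14].

INTERFACE

Orientations are given as a rotation vector (axis times angle).
In Python, from station import robot gives the robot as it stands.
- The arm moves only by the tool play_rows, never from a script. Its argument "plan" is a list of rows, each a list of 5 numbers: the shift along the world's x, y, z in cm, then the turn about the world's z in degrees, then the finger opening in cm, from 0 to 8.54. In form: [[x, y, z, twist, hand], ...]. A call has 1 to 10 rows; each row is the pose to reach, as a shift and turn from the pose commanded when the call began; what a row does not reach only later rows make up. A row lasts 1/8 s, in which the tool goes at most 62.5 mm and 10.7 degrees, less where a joint would pass 70% of its speed; a pose out of reach is approached as far as the arm can. A call with a gripper value outside its range is refused whole. The fingers move at their own pace and stop on an object; the grip force is fixed at half the most. Time passes only in rows, so rows that repeat a pose let the fingers close. It gives the time, the measured TCP pose, the force, the opening and the grip force at its end, in the units of the state.
- robot.get_state(): the state, without advancing time (a new reading comes with each control period).
- robot.capture(name): name is "side" or "top"; returns a dict with "frame" (400x640x3 uint8, red, green, blue), "depth" (400x640 float32, m along the optical axis (not along the pixel's ray), 0 where there is no reading), "intrinsics" (3x3 intrinsics, pixels), "dist_coeffs" ([k1, k2, p1, p2, k3] as OpenCV has them; the pictures are not rectified), "R" (3x3) and "t" (3): a world point X has camera coordinates R X + t. Camera axes: x right, y down, z forward; pixel columns grow to the right and rows downward; lengths in m; the calibration is good to about 2 mm. A picture is of the moment at which its call begins.
- robot.finish_job(): hands the job in; it is judged then, once.
The state is a dict: "t": time; "q": joint angles; "qd": joint speeds; "tau": joint torques, N m; "position": TCP position; "tcp_rot": TCP orientation; "wrist_force": force on the tool from outside, world axes, zero at the start; "ft_torque": the same for the moment, N m; "width": finger opening in m; "grip_force": force on a finger pad.
Only numpy, scipy, OpenCV 4.12 (cv2) and the standard library are available. Lean on these libraries where they do the work, as an engineer would, in place of code of your own. Each camera call takes 0.05 s, during which the arm holds its last target. There are 200 camera calls.

## Working session

There is one attempt and no reset: what is moved stays moved. The work goes in short steps, Python scripts to look and compute and a tool call to move; the robot and the scene stay as the last step left them, time stands still between calls to the robot, and variables do not carry over. Pictures are saved under pics/ and viewed, at most 10 in all, crops included, and the job is handed in when it is done.

Besides the shell and the picture viewer there is one more tool, called after "Emit:" as name([rows], argument=value, ...), one row to a line, values as JSON. play_rows: Moves the arm, as the interface text tells. Its arguments: {"type":"object","properties":{"plan":{"type":"array"}},"required":["plan"]}

```bash
ls; mkdir -p pics
cat > h.py <<'E'
import numpy as np, cv2
from station import robot
def cap(n,save=None):
    c=robot.capture(n)
    if save: cv2.imwrite('pics/'+save,c['frame'][:,:,::-1]); np.savez(''+save+'.npz',**c)
    return c
def px2w(c,u,v,d=None,z=None):
    K,D=np.array(c['intrinsics']),np.array(c['dist_coeffs'])
    p=cv2.undistortPoints(np.array([[[u,v]]],float),K,D)[0,0]
    R,t=np.array(c['R']),np.array(c['t']).ravel()
    o=-R.T@t; r=R.T@np.array([p[0],p[1],1.])
    if z is not None: return o+r*(z-o[2])/r[2]
    if d is None: d=c['depth'][int(round(v)),int(round(u))]
    return o+r*d
def proj(c,X):
    return cv2.projectPoints(np.array(X,float).reshape(-1,3),cv2.Rodrigues(np.array(c['R']))[0],np.array(c['t']).ravel(),np.array(c['intrinsics']),np.array(c['dist_coeffs']))[0][:,0]
E
python3 - <<'E'
from h import *
for n in('side','top'):
    c=cap(n,n+'0.png'); R=np.array(c['R']); print(n,-R.T@np.array(c['t']).ravel(),R[2],c['intrinsics'][0],(c['depth']>0).mean())
s=robot.get_state(); print(s['position'],s['tcp_rot'],s['t'],s['width'],robot.tip_reach)
E
```

```text
pics
side [0.3963272  0.90529669 0.70879642] [ 0.13107208 -0.81945315 -0.55795757] [411.67443293   0.         313.12783238] 0.995921875
top [ 0.40929867 -0.01071337  0.99089912] [ 0.1507389  -0.00275045 -0.98856978] [383.06754542   0.         320.87765462] 0.9958203125
[ 0.22265794 -0.52977832  0.30311213] [-3.07806725e+00 -6.20426010e-01  1.36052312e-04] 0.1 0.08543997771562085 0.0726
```

View pics/side0.png

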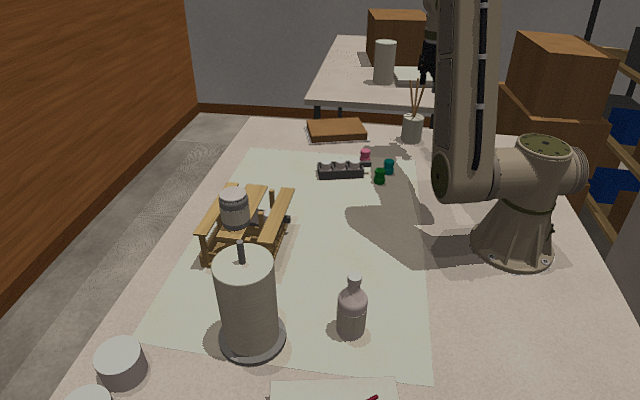

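View pics/top0.png

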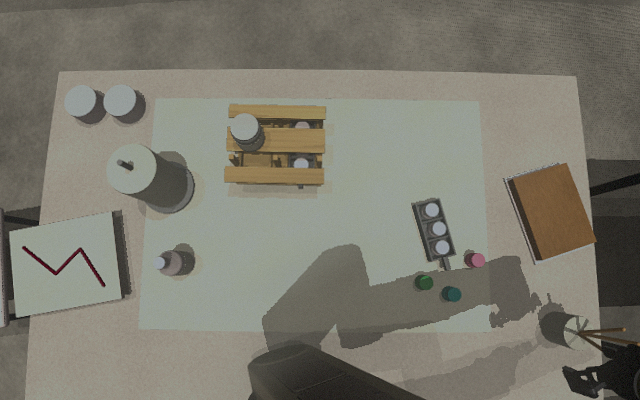

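The tray stands at about (434,230) in the top view with its tongue at (447,264), close to the green and pink decoys. The rack spans about (225–326, 104–186). The parked tray is in the right bay (tongue at (301,186)), and the left bay, under the tin, is empty.

Run:
```python
import cv2,numpy as np
t=cv2.imread('pics/top0.png'); s=cv2.imread('pics/side0.png')
a=cv2.resize(t[95:195,215:335],None,fx=5,fy=5,interpolation=cv2.INTER_CUBIC) #600x500
b=cv2.resize(t[190:310,400:500],None,fx=5,fy=5,interpolation=cv2.INTER_CUBIC)
cv2.imwrite('pics/c1.png',a); 
c=cv2.resize(s[140:190,305:405],None,fx=5,fy=5,interpolation=cv2.INTER_CUBIC) #500x250
d=np.zeros((600,800,3),np.uint8); d[:600,:300]=b[:, :300]; d[:250,300:]=c; 
e=cv2.resize(s[175:275,190:305],None,fx=3.4,fy=3.4,interpolation=cv2.INTER_CUBIC)
d[255:255+340,300:300+391]=e
cv2.imwrite('pics/c2.png',d)
```

```text
(no output)
```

View pics/c1.png

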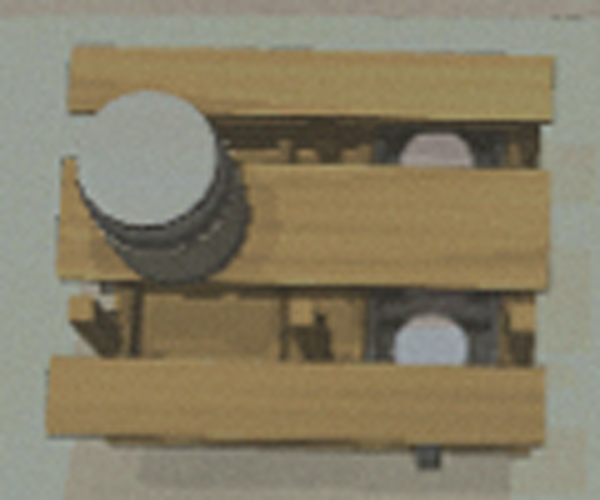

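View pics/c2.png

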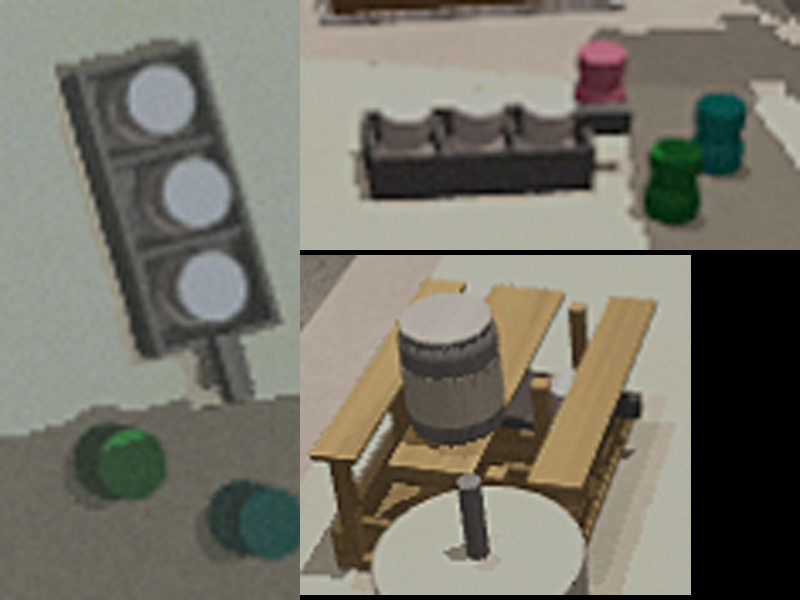

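Crop c2: tray rim corners are at about (80,72), (200,45), (277,322), (150,352), and the tongue top runs from (223,338) to (241,400). Crop c1: roof-top corners are at (72,47), (553,58), (543,445), (48,435).

Run:
```python
from h import *
ct=dict(np.load('top0.png.npz')); cs=dict(np.load('side0.png.npz'))
A=lambda u,v:(215+u/5-.4,95+v/5-.4); B=lambda u,v:(400+u/5-.4,190+v/5-.4)
np.set_printoptions(precision=4,suppress=True)
print('roof')
r=[px2w(ct,*A(*p),z=.112)for p in[(72,47),(553,58),(543,445),(48,435)]]
print(np.array(r)); 
for p in [(300,400),(400,220),(300,80),(500,400),(100,400)]: print('roof depth',px2w(ct,*A(*p)))
print('tray')
r=[px2w(ct,*B(*p),z=.034)for p in[(80,72),(200,45),(277,322),(150,352)]]; print(np.array(r))
print(np.array([px2w(ct,*B(*p),z=.046)for p in[(223,338),(241,400)]]))
for p in [(160,100),(200,192),(210,288),(230,365),(232,375),(120,462),(255,522)]: print('depth',px2w(ct,*B(*p)))
# side-view tongue
C=lambda u,v:(305+(u-300)/5-.4,140+v/5-.4)
for p in[(600,120),(615,120),(605,109),(628,108),(480,150),(550,100)]: print('side',px2w(cs,*C(*p)))
# parked tongue depth
print('parked tongue',px2w(ct,*A(429,458)),px2w(ct,*A(429,468),z=.058))
print('pots', [px2w(cs,*C(*p)) for p in[(600,50),(675,145),(720,100)]])
for p in[(245,128),(133,168)]: print('tall',px2w(ct,*p))
print('bottle',px2w(ct,162,263),px2w(ct,176,262))
```

```text
roof
[[ 0.793   0.2132  0.112 ]
 [ 0.7888 -0.0214  0.112 ]
 [ 0.5967 -0.0181  0.112 ]
 [ 0.5994  0.2148  0.112 ]]
roof depth [0.6176 0.0966 0.1105]
roof depth [0.7058 0.0511 0.1121]
roof depth [0.7773 0.1014 0.1099]
roof depth [0.6186 0.0023 0.1099]
roof depth [0.6167 0.1912 0.1108]
tray
[[ 0.5629 -0.2541  0.034 ]
 [ 0.5775 -0.3165  0.034 ]
 [ 0.437  -0.3506  0.034 ]
 [ 0.4219 -0.2857  0.034 ]]
[[ 0.4287 -0.3189  0.046 ]
 [ 0.3984 -0.3269  0.046 ]]
depth [ 0.5461 -0.2892  0.0529]
depth [ 0.5005 -0.3082  0.0514]
depth [ 0.4531 -0.3118  0.0506]
depth [ 0.4155 -0.3218  0.0465]
depth [ 0.4106 -0.3222  0.0479]
depth [ 0.3682 -0.2665  0.0437]
depth [ 0.3394 -0.3316  0.0472]
side [ 0.4172 -0.3227  0.0349]
side [ 0.4071 -0.3182  0.0382]
side [ 0.4145 -0.3222  0.0438]
side [ 0.3992 -0.3268  0.0435]
side [ 0.4932 -0.2714  0.0334]
side [ 0.451  -0.3075  0.0552]
parked tongue [0.6006 0.0379 0.0602] [0.596  0.0379 0.058 ]
pots [array([ 0.4225, -0.403 ,  0.0467]), array([ 0.3669, -0.2691,  0.0505]), array([ 0.3383, -0.3371,  0.0497])]
tall [0.7012 0.154  0.195 ]
tall [0.6058 0.386  0.2128]
bottle [0.4078 0.331  0.1591] [0.4105 0.3177 0.112 ]
```

The measurements agree with each other:

| Item | Measured pose |
|---|---|
| Tray | centre (0.500, −0.302), yaw about 13.5° |
| Grip point | about (0.409, −0.323, 0.039) |
| Rack | origin (0.6255, 0.098), yaw about −0.8° |
| Empty bay | left bay, axis through (0.626, 0.158) |

I'll pick the tray up with a half turn so joint 6 stays in range.

Emit:
play_rows([
  [6, 7, -2, 10, 4],
  [12, 14, -5, 20, 4],
  [18.7, 20.6, -8, 30, 4],
  [18.7, 20.6, -10, 40, 4],
  [18.7, 20.6, -10, 50, 4],
  [18.7, 20.6, -10, 60, 4],
  [18.7, 20.6, -10, 70, 4],
  [18.7, 20.6, -10, 80, 4],
  [18.7, 20.6, -10, 90, 4],
  [18.7, 20.6, -10, 90, 4],
])

```text
t: 1.35
position: [0.4096, -0.3239, 0.2035]
tcp_rot: [-1.741, -2.614, -0.0]
wrist_force: [0.7, 0.2, -0.6]
width: 0.04
grip_force: 0.0
```

Emit:
play_rows([
  [0, 0, 0, 10, 4],
  [0, 0, 0, 20, 4],
  [0, 0, 0, 30, 4],
  [0, 0, 0, 40, 4],
  [0, 0, 0, 50, 4],
  [0, 0, 0, 60, 4],
  [0, 0, 0, 70, 4],
  [0, 0, 0, 80.7, 4],
  [0, 0, 0, 80.7, 4],
  [0, 0, 0, 80.7, 4],
])

```text
t: 2.6
position: [0.4097, -0.3241, 0.2038]
tcp_rot: [0.362, -3.121, -0.0]
wrist_force: [0.6, -0.0, -0.7]
width: 0.04
grip_force: 0.0
```

Run:
```python
from h import *
from scipy.spatial.transform import Rotation as Ro
s=robot.get_state(); R=Ro.from_rotvec(s['tcp_rot']).as_matrix(); print(s['position'],s['q'],s['t'],s['width'],s['wrist_force'],robot.tip_reach,np.degrees(np.arctan2(R[1,1],R[0,1])),R[:,2])
c=cap('side','side1.png'); cv2.imwrite('pics/c3.png',cv2.resize(c['frame'][90:200,290:450,::-1],None,fx=5,fy=5))
```

```text
[ 0.40967624 -0.32411789  0.20382757] [-8.23091697e-01  2.65362615e-01 -2.71410541e-01  1.03429550e+00
  4.11082680e-05 -1.05401958e+00] 2.6 0.04002201394045265 [ 0.5870011  -0.00967613 -0.69637976] 0.0726 103.23119211290067 [-1.55030483e-04  2.27638664e-04 -9.99999962e-01]
```

View pics/c3.png

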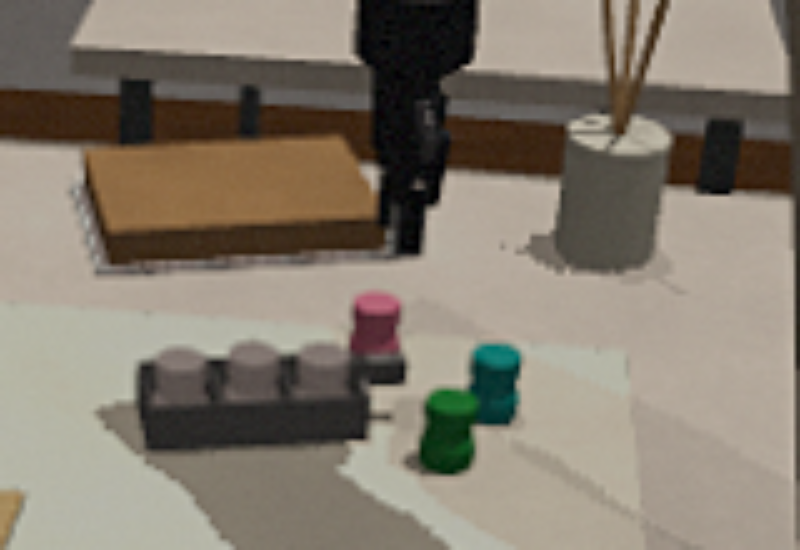

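The gripper hangs over the tongue, with the fingers at about (410,240) in the crop and the tongue at (380,368) clear of the decoys. I'll go down and grip.

Emit:
play_rows([
  [0, 0, -4, 0, 4],
  [0, 0, -7, 0, 4],
  [0, 0, -9, 0, 4],
  [0, 0, -10.5, 0, 4],
  [0, 0, -11, 0, 4],
  [0, 0, -11, 0, 4],
  [0, 0, -11, 0, 2.4],
  [0, 0, -11, 0, 1.5],
  [0, 0, -11, 0, 0.8],
  [0, 0, -11, 0, 0.4],
])

```text
t: 3.9
position: [0.4102, -0.3246, 0.0949]
tcp_rot: [-0.369, 3.119, -0.002]
wrist_force: [-0.3, 0.8, 5.7]
width: 0.0108
grip_force: 59.1
```

Emit:
play_rows([
  [0, 0, 0, 0, 0],
  [0, 0, 0, 0, 0],
  [0, 0, 0, 0, 0],
  [0, 0, 0, 0, 0],
  [0, 0, 0.5, 0, 0],
  [0, 0, 1, 0, 0],
  [0, 0, 1.5, 0, 0],
  [0, 0, 2, 0, 0],
  [0, 0, 2, 0, 0],
  [0, 0, 2, 0, 0],
])

```text
t: 5.15
position: [0.4097, -0.3241, 0.1138]
tcp_rot: [0.369, -3.12, -0.0]
wrist_force: [-0.1, -1.0, -4.2]
width: 0.0109
grip_force: 58.4
```

Run:
```python
from h import *
c=cap('side','side2.png'); cv2.imwrite('pics/c4.png',cv2.resize(c['frame'][100:200,300:420,::-1],None,fx=6,fy=6))
```

```text
(no output)
```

View pics/c4.png

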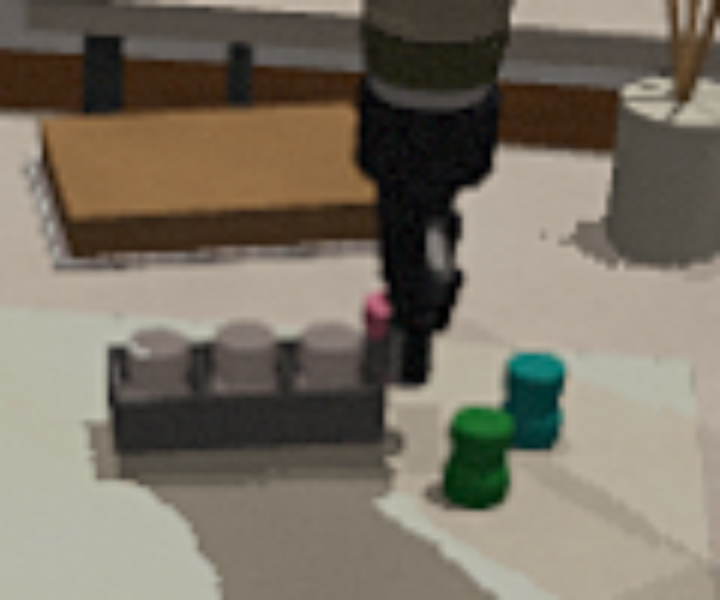

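The tray is lifted (force change about 4.5 N), hangs level, and all three pots stand. I'll raise it and carry it to the front of the left bay, turning it to −0.8°.

Emit:
play_rows([
  [0, 0, 1, 0, 0],
  [0, 0, 2.5, 0, 0],
  [0, 0, 4.5, 0, 0],
  [0, 0.5, 5.7, 0, 0],
  [0, 2, 6.1, 0, 0],
  [0, 5, 6.1, -1, 0],
  [0, 8.5, 6.1, -2, 0],
  [0, 12, 6.1, -3, 0],
  [0, 15.5, 6.1, -4, 0],
  [0, 19, 6.1, -5, 0],
])

```text
t: 6.45
position: [0.4087, -0.1318, 0.1745]
tcp_rot: [0.232, -3.132, -0.002]
wrist_force: [0.7, -0.3, -4.5]
width: 0.0108
grip_force: 58.6
```

Emit:
play_rows([
  [0, 3.5, 0, -1, 0],
  [0, 7, 0, -2, 0],
  [0, 10.5, 0, -3, 0],
  [0, 14, 0, -4, 0],
  [0, 17.5, 0, -5, 0],
  [0, 21, 0, -6.5, 0],
  [0, 24.5, 0, -8, 0],
  [0, 27, 0, -9.3, 0],
  [0, 29, -0.5, -9.3, 0],
  [0, 29.5, -1, -9.3, 0],
])

```text
t: 7.7
position: [0.4083, 0.1622, 0.1644]
tcp_rot: [-0.018, -3.14, -0.001]
wrist_force: [-0.5, -0.1, -3.0]
width: 0.0108
grip_force: 58.6
```

Emit:
play_rows([
  [0, 0, -1, 0, 0],
  [0, 0, -2.5, 0, 0],
  [0, 0, -3.5, 0, 0],
  [0, 0, -4, 0, 0],
  [0, 0, -4, 0, 0],
  [0, 0, -4, 0, 0],
])

```text
t: 8.45
position: [0.4101, 0.1608, 0.1253]
tcp_rot: [0.023, 3.141, 0.0]
wrist_force: [-0.1, 0.2, -3.9]
width: 0.0109
grip_force: 58.6
```

Run:
```python
from h import *
s=robot.get_state(); print(s['position'],s['tcp_rot'],s['wrist_force'],s['width'])
c=cap('side','side3.png'); t=cap('top','top3.png')
a=cv2.resize(t['frame'][90:270,190:350,::-1],None,fx=2.5,fy=2.5); b=cv2.resize(c['frame'][170:320,190:390,::-1],None,fx=2,fy=2)
d=np.zeros((460,800,3),np.uint8); d[:450,:400]=a; d[:300,400:800]=b
cv2.imwrite('pics/c5.png',d)
```

```text
[0.41009662 0.16080667 0.12525926] [2.26005350e-02 3.14084484e+00 3.66980681e-04] [-0.08597125  0.24729917 -3.90960504] 0.010937606116767353
```

View pics/c5.png

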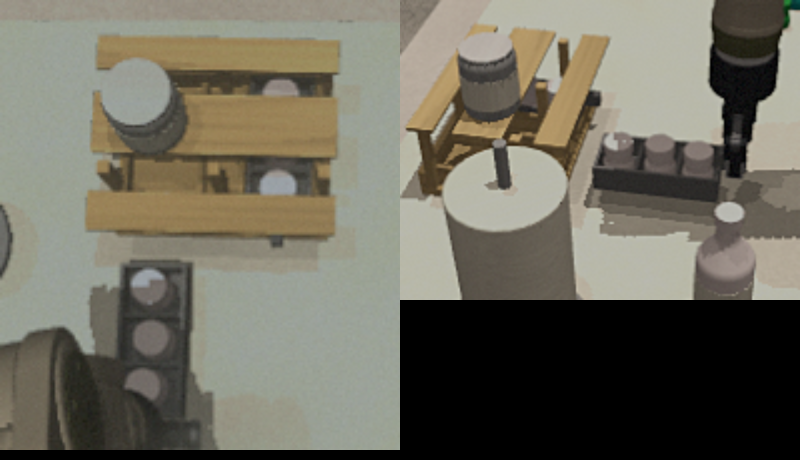

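The tray is held in front of the left bay, nose at (122–191, 263) in the enlarged top view, and the pots stand. I'll check the nose's height and side position with depth.

Run:
```python
from h import *
np.set_printoptions(precision=4,suppress=True)
t=dict(np.load('top3.png.npz')); s=dict(np.load('side3.png.npz'))
A=lambda u,v:(190+u/2.5-.3,90+v/2.5-.3); B=lambda u,v:(190+(u-400)/2-.25,170+v/2-.25)
for z in(.064,): print(np.array([px2w(t,*A(*p),z=z) for p in[(122,263),(191,265),(186,400)]]))
# rim depth along right wall and pot tops
for p in[(150,287),(152,338),(144,386),(188,290),(187,340),(186,380)]: print(px2w(t,*A(*p)))
print('near wall via side')
for p in[(610,180),(640,184),(660,187),(690,190),(712,194)]: print(px2w(s,*B(*p)))
# predicted rim corners
print('pred bottom-near corners in side crop', (proj(s,[[.41+.168,.158+.033,.031],[.41+.018,.161+.033,.031]])-[190,170])*2+[400,0])
```

```text
[[0.5766 0.1899 0.064 ]
 [0.5752 0.1217 0.064 ]
 [0.443  0.1226 0.064 ]]
[0.5504 0.1583 0.0805]
[0.501  0.1545 0.0809]
[0.4551 0.1601 0.0828]
[0.5544 0.1278 0.0372]
[0.5035 0.1269 0.0395]
[ 0.466   0.1326 -0.0014]
near wall via side
[0.5545 0.1914 0.0431]
[0.5173 0.1968 0.0472]
[0.494  0.1936 0.043 ]
[0.4585 0.1931 0.043 ]
[0.4324 0.1948 0.042 ]
pred bottom-near corners in side crop [[590.6061 184.6076]
 [714.7952 200.3293]]
```

The nose underside is at about 28 mm and the lip top at 22 mm. The lateral error is about 2 mm and the bay mouth allows ±8 mm. I'll go in with a small correction, watching the force.

Emit:
play_rows([
  [0.5, 0.15, 0.2, 0, 0],
  [2, 0.15, 0.2, 0, 0],
  [3.5, 0.1, 0.2, 0, 0],
  [5, 0.1, 0.2, 0, 0],
  [6, 0.1, 0.2, 0, 0],
  [7, 0.1, 0.2, 0, 0],
  [8, 0.1, 0.2, 0, 0],
  [9, 0.05, 0.2, 0, 0],
  [9.5, 0.05, 0.2, 0, 0],
  [9.5, 0.05, 0.2, 0, 0],
])

```text
t: 9.8
position: [0.505, 0.1613, 0.1269]
tcp_rot: [-0.022, -3.141, -0.0]
wrist_force: [-0.2, 0.0, -5.1]
width: 0.0112
grip_force: 58.6
```

Emit:
play_rows([
  [0.7, 0, 0, 0, 0],
  [1.4, 0, 0, 0, 0],
  [2.1, 0, 0, 0, 0],
  [2.8, 0, 0, 0, 0],
  [3.5, 0, 0, 0, 0],
  [4.2, -0.05, 0, 0, 0],
  [4.7, -0.05, 0, 0, 0],
  [4.7, -0.05, 0, 0, 0],
])

```text
t: 10.8
position: [0.5522, 0.1608, 0.1269]
tcp_rot: [0.022, 3.141, 0.0]
wrist_force: [-0.8, -0.4, -2.9]
width: 0.0107
grip_force: 58.6
```

Run:
```python
from h import *
s=robot.get_state(); print(s['position'],s['tcp_rot'],s['wrist_force'],s['ft_torque'],s['width'])
c=cap('side','side4.png'); t=cap('top','top4.png')
a=cv2.resize(t['frame'][90:250,200:340,::-1],None,fx=2.85,fy=2.85)[:456,:399]; b=cv2.resize(c['frame'][170:290,190:330,::-1],None,fx=2.85,fy=2.85)[:342,:399]
d=np.zeros((460,800,3),np.uint8); d[:a.shape[0],:a.shape[1]]=a; d[:b.shape[0],400:400+b.shape[1]]=b
cv2.imwrite('pics/c6.png',d)
```

```text
[0.55216977 0.1608117  0.12688747] [2.24032707e-02 3.14131204e+00 1.58200588e-04] [-0.7972481  -0.37123814 -2.87199593] [-0.01029096  0.43535273 -0.0211219 ] 0.01074048725818344
```

View pics/c6.png

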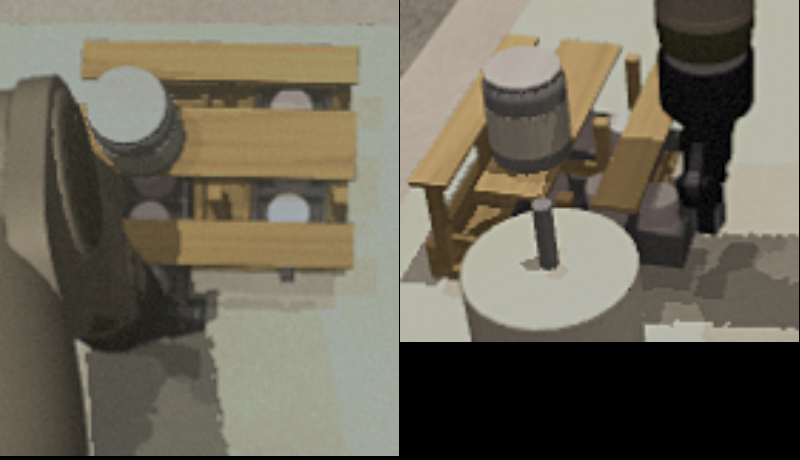

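The tray is in the mouth of the bay under the roof, free of contact (tail at (660,240) in the side crop), and the pots stand. Now I'll lower it onto the lip.

Emit:
play_rows([
  [0, 0, -0.2, 0, 0],
  [0, 0, -0.4, 0, 0],
  [0, 0, -0.6, 0, 0],
  [0, 0, -0.7, 0, 0],
  [0, 0, -0.8, 0, 0],
  [0, 0, -0.8, 0, 0],
])

```text
t: 11.65
position: [0.5517, 0.1608, 0.1189]
tcp_rot: [-0.022, -3.141, -0.0]
wrist_force: [0.1, 0.4, -3.5]
width: 0.0109
grip_force: 58.6
```

Emit:
play_rows([
  [0, 0, -0.1, 0, 0],
  [0, 0, -0.1, 0, 0],
  [0, 0, -0.2, 0, 0],
  [0, 0, -0.2, 0, 0],
])

```text
t: 12.15
position: [0.5518, 0.1609, 0.1172]
tcp_rot: [0.022, 3.141, 0.0]
wrist_force: [-0.9, -0.9, -1.0]
width: 0.0107
grip_force: 59.2
```

Emit:
play_rows([
  [0, 0, 0, 0, 1.0],
  [0, 0, 0, 0, 1.1],
  [0, 0, 0, 0, 1.15],
  [0, 0, 0, 0, 1.2],
  [0, 0, 0, 0, 1.3],
  [0, 0, 0, 0, 1.5],
  [0, 0, 0, 0, 2],
  [0, 0, 0, 0, 3],
  [0, 0, 0, 0, 4],
  [0, 0, 0, 0, 4],
])

```text
t: 13.4
position: [0.5518, 0.1608, 0.1169]
tcp_rot: [0.022, 3.141, 0.0]
wrist_force: [0.5, 0.7, -0.2]
width: 0.0398
grip_force: 0.0
```

Emit:
play_rows([
  [0, 0, 1, 0, 4],
  [0, 0, 3, 0, 4],
  [0, 0, 5, 0, 4],
  [-3, 0, 6, 0, 4],
  [-8, 0, 6, 0, 4],
  [-12, 0, 6, 0, 4],
  [-12, 0, 6, 0, 4],
  [-12, 0, 6, 0, 4],
])

```text
t: 14.4
position: [0.4329, 0.1611, 0.1779]
tcp_rot: [0.022, 3.139, 0.001]
wrist_force: [0.0, -0.4, -0.0]
width: 0.0404
grip_force: 0.0
```

Run:
```python
from h import *
s=robot.get_state(); print(s['position'],s['q'],s['t'])
c=cap('side','side5.png'); t=cap('top','top5.png')
a=cv2.resize(t['frame'][110:230,210:330,::-1],None,fx=3.3,fy=3.3); b=cv2.resize(c['frame'][170:290,190:310,::-1],None,fx=3.3,fy=3.3)
cv2.imwrite('pics/c7.png',np.hstack([a,b]))
```

```text
[0.43294994 0.16105597 0.17793558] [ 1.82075600e-01  1.76326125e-01 -4.57246898e-01  9.34332301e-01
 -4.71805255e-06  1.96047348e-01] 14.4
```

View pics/c7.png

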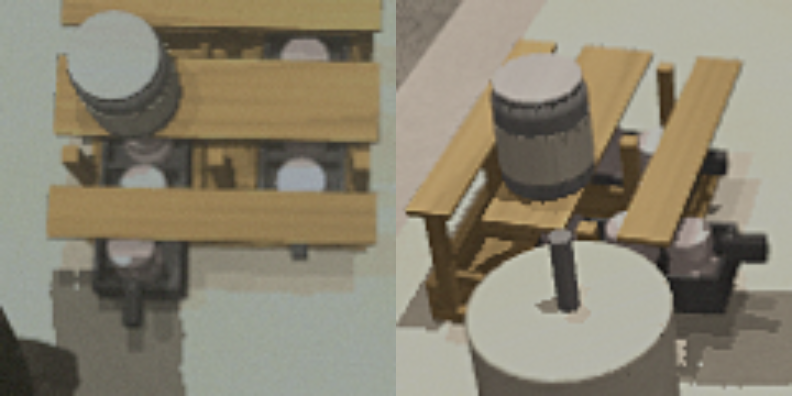

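The tray rests in the bay mouth, nose down and tail on the lip, with the pots standing. The tongue end is at about (132,325) in the left crop. Next I'll measure it and push it home with the back of the opened leading finger.

Run:
```python
from h import *
np.set_printoptions(precision=4,suppress=True)
t=dict(np.load('top5.png.npz')); A=lambda u,v:(210+u/3.3-.35,110+v/3.3-.35)
for p in[(126,322),(139,322),(132,310),(132,290)]: print(px2w(t,*A(*p)),px2w(t,*A(*p),z=.075))
for p in[(97,285),(187,293)]: print(px2w(t,*A(*p),z=.062))
```

```text
[0.5443 0.1634 0.0759] [0.5445 0.1636 0.075 ]
[0.5448 0.1543 0.0732] [0.5446 0.154  0.075 ]
[0.5535 0.1596 0.0747] [0.5534 0.1595 0.075 ]
[0.5686 0.1603 0.0736] [0.5683 0.1601 0.075 ]
[0.5742 0.1889 0.062 ]
[0.5687 0.1212 0.062 ]
```

Emit:
play_rows([
  [0, 0, 0, 10, 5],
  [0, 0, 0, 20, 6],
  [0, 0, 0, 30, 7],
  [0, 0, 0, 40, 8.5],
  [0, 0, 0, 50, 8.5],
  [0, 0, 0, 60, 8.5],
  [0, 0, 0, 70, 8.5],
  [0, 0, 0, 80, 8.5],
  [0, 0, 0, 90, 8.5],
  [0, 0, 0, 90, 8.5],
])

```text
t: 15.75
position: [0.4329, 0.1608, 0.1769]
tcp_rot: [-2.203, 2.239, -0.0]
wrist_force: [-0.1, -0.6, -0.7]
width: 0.0849
grip_force: 0.0
```

Emit:
play_rows([
  [0, -0.2, -2.5, 0, 8.5],
  [0, -0.2, -5, 0, 8.5],
  [0, -0.2, -7, 0, 8.5],
  [0, -0.2, -7.9, 0, 8.5],
  [1.5, -0.2, -7.9, 0, 8.5],
  [3, -0.2, -7.9, 0, 8.5],
  [4, -0.2, -7.9, 0, 8.5],
  [4.6, -0.2, -7.9, 0, 8.5],
  [5, -0.2, -7.9, 0, 8.5],
  [5.4, -0.2, -7.9, 0, 8.5],
])

```text
t: 17.0
position: [0.4854, 0.1589, 0.0979]
tcp_rot: [2.205, -2.236, -0.001]
wrist_force: [-2.7, 0.9, 1.4]
width: 0.0848
grip_force: 1.2
```

Emit:
play_rows([
  [0.3, 0, 0, 0, 8.5],
  [0.6, 0, 0, 0, 8.5],
  [0.9, 0, 0, 0, 8.5],
  [1.2, 0, 0, 0, 8.5],
  [1.5, 0, 0, 0, 8.5],
  [1.8, 0, 0, 0, 8.5],
  [2.1, 0, 0, 0, 8.5],
  [2.4, 0, 0, 0, 8.5],
  [2.7, 0, 0, 0, 8.5],
  [3, 0, 0, 0, 8.5],
])

```text
t: 18.25
position: [0.5159, 0.1589, 0.0979]
tcp_rot: [2.206, -2.237, -0.0]
wrist_force: [-1.6, -0.1, -1.4]
width: 0.0851
grip_force: 0.8
```

Emit:
play_rows([
  [0.3, 0, 0, 0, 8.5],
  [0.6, 0, 0, 0, 8.5],
  [0.9, 0, 0, 0, 8.5],
  [1.2, 0, 0, 0, 8.5],
  [1.5, 0, 0, 0, 8.5],
  [1.7, 0, 0, 0, 8.5],
  [1.9, 0, 0, 0, 8.5],
  [2.0, 0, 0, 0, 8.5],
  [2.0, 0, 0, 0, 8.5],
])

```text
t: 19.38
position: [0.5275, 0.1588, 0.0954]
tcp_rot: [2.198, -2.227, -0.018]
wrist_force: [-21.7, 2.1, 3.8]
width: 0.0851
grip_force: 0.1
```

Emit:
play_rows([
  [0.1, 0, 0, 0, 8.5],
  [0.2, 0, 0, 0, 8.5],
  [0.3, 0, 0, 0, 8.5],
  [0.4, 0, 0, 0, 8.5],
  [0.5, 0, 0, 0, 8.5],
  [0.6, 0, 0, 0, 8.5],
  [0.6, 0, 0, 0, 8.5],
])

```text
t: 20.25
position: [0.5277, 0.1587, 0.0941]
tcp_rot: [2.193, -2.219, -0.029]
wrist_force: [-37.1, 1.5, 10.3]
width: 0.0847
grip_force: 1.9
```

Run:
```python
from h import *
np.set_printoptions(precision=4,suppress=True)
c=cap('side','side6.png'); t=cap('top','top6.png')
# tongue depth readings just below roof front edge, in side: project expected positions
for x in(.600,.604,.61,.615):
  for z in(.058,.07):
    u,v=proj(c,[[x,.152,z]])[0]; print(x,z,(u,v),px2w(c,u,v))
```

```text
0.6 0.058 (np.float64(279.5129896006264), np.float64(242.41347462496017)) [0.5971 0.1626 0.0671]
0.6 0.07 (np.float64(279.2912253374958), np.float64(238.6229517985646)) [0.5952 0.1698 0.0851]
0.604 0.058 (np.float64(277.92233074287384), np.float64(242.24060059300706)) [0.6008 0.1637 0.0681]
0.604 0.07 (np.float64(277.68979319463847), np.float64(238.4510541682538)) [0.5991 0.1696 0.085 ]
0.61 0.058 (np.float64(275.5400321285747), np.float64(241.98140146387487)) [0.607  0.1627 0.0672]
0.61 0.07 (np.float64(275.29139402320465), np.float64(238.1933409466252)) [0.5978 0.1951 0.1066]
0.615 0.058 (np.float64(273.5581911145678), np.float64(241.76550854028858)) [0.6111 0.1655 0.0697]
0.615 0.07 (np.float64(273.2961907668405), np.float64(237.97870576243037)) [0.6006 0.2017 0.1121]
```

The push stopped early at 37 N. I'll back off and look.

Emit:
play_rows([
  [-0.8, 0, 0, 0, 8.5],
  [-2, 0, 0, 0, 8.5],
  [-2, 0, 0, 0, 8.5],
])

```text
t: 20.72
position: [0.5223, 0.159, 0.0986]
tcp_rot: [-2.205, 2.236, -0.002]
wrist_force: [0.2, 0.2, -0.3]
width: 0.0849
grip_force: 0.0
```

Run:
```python
from h import *
c6=dict(np.load('side6.png.npz')); c=cap('side','side7.png'); t=cap('top','top7.png')
f=lambda x:cv2.resize(x['frame'][190:280,220:320,::-1],None,fx=4,fy=4,interpolation=cv2.INTER_CUBIC)[:,:400]
d=np.hstack([f(c6),f(c)])
e=cv2.resize(t['frame'][125:205,205:335,::-1],None,fx=2.9,fy=2.9)
D=np.zeros((600,800,3),np.uint8); D[:360]=d; D[362:362+e.shape[0],:e.shape[1]]=e
cv2.imwrite('pics/c8.png',D)
```

```text
(no output)
```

View pics/c8.png

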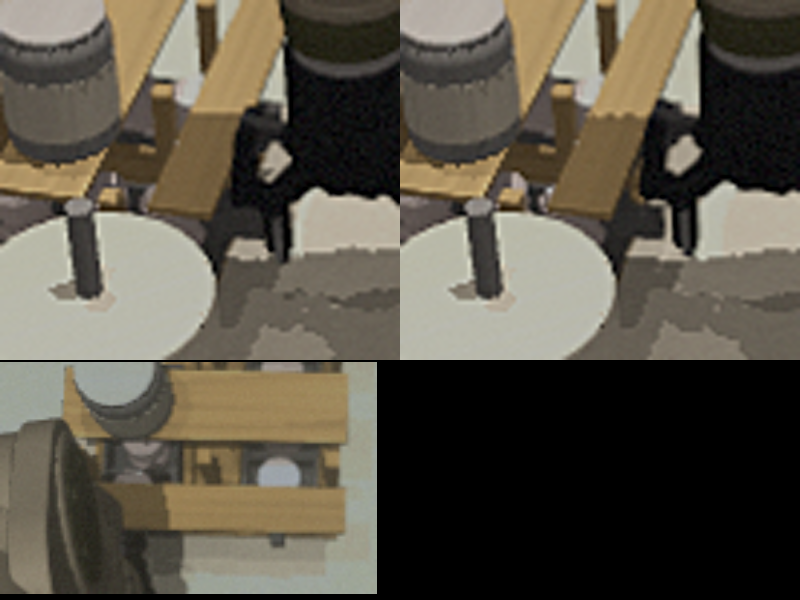

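The side crops show why. With the gripper open, its outer knuckles (crop x≈240, against the roof edge) stick out farther than the finger back and met the roof, so the tongue wasn't the block. Nothing got displaced.

Instead I'll turn back, close the fingers and keep the body above the roof (TCP z ≈ 0.120). The narrow closed fingers can then push the tongue right up to the roof's front edge.

Emit:
play_rows([
  [-3, 0, 0, 0, 8.5],
  [-6, 0, 0, 0, 8.5],
  [-9, 0, 2.2, -10, 5],
  [-9, 0, 2.2, -20, 2],
  [-9, 0, 2.2, -30, 0],
  [-9, 0, 2.2, -40, 0],
  [-9, 0, 2.2, -50, 0],
  [-9, 0, 2.2, -60, 0],
  [-9, 0, 2.2, -70, 0],
  [-9, 0, 2.2, -80, 0],
])

```text
t: 22.08
position: [0.4332, 0.1589, 0.1206]
tcp_rot: [-0.242, 3.13, 0.0]
wrist_force: [-0.3, 0.1, -0.3]
width: -0.0004
grip_force: 0.0
```

Emit:
play_rows([
  [0, 0, 0, -10, 0],
  [0, 0, 0, -10, 0],
  [0, 0, 0, -10, 0],
])

```text
t: 22.45
position: [0.4324, 0.1589, 0.1202]
tcp_rot: [0.018, 3.14, 0.0]
wrist_force: [0.0, 0.0, 0.4]
width: -0.0
grip_force: 0.0
```

Run:
```python
from h import *
np.set_printoptions(precision=4,suppress=True)
s=robot.get_state(); print(s['position'],s['tcp_rot'],s['width'])
c=cap('side','side8.png'); t=cap('top','top8.png')
# tongue end: points in both depth clouds around y .150-.168, x .54-.60, z .04-.085
for n,k in(('side',c),('top',t)):
  K=np.array(k['intrinsics']); v,u=np.mgrid[120:290,200:330]; d=k['depth'][120:290,200:330]
  P=cv2.undistortPoints(np.stack([u,v],-1).reshape(-1,1,2).astype(float),K,np.array(k['dist_coeffs']))[:,0]
  W=(np.c_[P,np.ones(len(P))]*d.reshape(-1,1)-np.array(k['t']).ravel())@np.array(k['R'])
  m=(W[:,0]>.53)&(W[:,0]<.605)&(abs(W[:,1]-.159)<.014)&(W[:,2]>.035)&(W[:,2]<.09)
  w=W[m]; w=w[np.argsort(w[:,0])]; print(n,len(w)); print(w[:12])
```

```text
[0.4324 0.1589 0.1202] [0.018  3.1404 0.0005] -9.256837564513326e-06
side 92
[[0.5813 0.164  0.0529]
 [0.5814 0.1633 0.0555]
 [0.5819 0.1599 0.062 ]
 [0.582  0.1603 0.056 ]
 [0.5821 0.1597 0.0586]
 [0.5821 0.1584 0.0639]
 [0.5825 0.1674 0.0682]
 [0.5828 0.1671 0.0616]
 [0.5828 0.168  0.056 ]
 [0.583  0.1668 0.0582]
 [0.5832 0.1649 0.0628]
 [0.5834 0.1633 0.0678]]
top 59
[[0.5827 0.1578 0.0581]
 [0.5828 0.1553 0.0578]
 [0.5829 0.163  0.0568]
 [0.5829 0.1605 0.0569]
 [0.583  0.1582 0.07  ]
 [0.5835 0.1637 0.067 ]
 [0.5838 0.1565 0.0656]
 [0.584  0.1617 0.0645]
 [0.5845 0.1546 0.0624]
 [0.5851 0.1579 0.0722]
 [0.5853 0.1606 0.0709]
 [0.5853 0.1556 0.071 ]]
```

The tongue end is at x = 0.582 and has about 16 mm to go. Advancing with closed fingers.

Emit:
play_rows([
  [3, 0.1, 0, 0, 0],
  [6, 0.1, 0, 0, 0],
  [9, 0.1, 0, 0, 0],
  [11, 0.1, 0, 0, 0],
  [12, 0.1, 0, 0, 0],
  [12.6, 0.1, 0, 0, 0],
  [13.2, 0.1, 0, 0, 0],
  [13.6, 0.1, 0, 0, 0],
  [14, 0.1, 0, 0, 0],
  [14, 0.1, 0, 0, 0],
])

```text
t: 23.8
position: [0.5718, 0.1598, 0.1199]
tcp_rot: [-0.022, -3.141, -0.0]
wrist_force: [0.8, 0.6, 0.8]
width: -0.0002
grip_force: 0.0
```

Emit:
play_rows([
  [0.2, 0, 0, 0, 0],
  [0.4, 0, 0, 0, 0],
  [0.6, 0, 0, 0, 0],
  [0.8, 0, 0, 0, 0],
  [0.8, 0, 0, 0, 0],
])

```text
t: 24.42
position: [0.5801, 0.1598, 0.1198]
tcp_rot: [0.022, 3.141, 0.0]
wrist_force: [-0.8, -0.7, -0.5]
width: -0.0002
grip_force: 0.5
```

Emit:
play_rows([
  [0.15, 0, 0, 0, 0],
  [0.3, 0, 0, 0, 0],
  [0.45, 0, 0, 0, 0],
  [0.6, 0, 0, 0, 0],
  [0.6, 0, 0, 0, 0],
])

```text
t: 25.05
position: [0.5827, 0.1598, 0.1197]
tcp_rot: [-0.022, -3.135, 0.001]
wrist_force: [-12.1, -0.2, 5.5]
width: -0.0
grip_force: 0.1
```

Emit:
play_rows([
  [0.1, 0, 0, 0, 0],
  [0.2, 0, 0, 0, 0],
  [0.2, 0, 0, 0, 0],
])

```text
t: 25.42
position: [0.5825, 0.1599, 0.119]
tcp_rot: [-0.021, -3.131, 0.001]
wrist_force: [-16.6, 0.2, 5.6]
width: 0.0003
grip_force: 0.0
```

```bash
cat > m.py <<'E'
from h import *
np.set_printoptions(precision=4,suppress=True)
import sys
for n in('side','top'):
  k=cap(n,n+sys.argv[1]+'.png')
  K=np.array(k['intrinsics']); v,u=np.mgrid[120:290,200:330]; d=k['depth'][120:290,200:330]
  P=cv2.undistortPoints(np.stack([u,v],-1).reshape(-1,1,2).astype(float),K,np.array(k['dist_coeffs']))[:,0]
  W=(np.c_[P,np.ones(len(P))]*d.reshape(-1,1)-np.array(k['t']).ravel())@np.array(k['R'])
  for nm,y0 in(('tray',.159),('parked',.038)):
    m=(W[:,0]>.585)&(W[:,0]<.64)&(abs(W[:,1]-y0)<.014)&(W[:,2]>.03)&(W[:,2]<.09)
    w=W[m]; w=w[np.argsort(w[:,0])]; print(n,nm,len(w)); print(w[:8], 'ztop',np.percentile(w[:,2],[5,50,95]) if len(w) else '')
E
python3 m.py 9
```

```text
side tray 122
[[0.5862 0.172  0.0715]
 [0.5866 0.173  0.0566]
 [0.5868 0.1707 0.064 ]
 [0.5871 0.1718 0.0523]
 [0.59   0.1666 0.0696]
 [0.5901 0.1667 0.0665]
 [0.5902 0.1688 0.0525]
 [0.5903 0.1681 0.0551]] ztop [0.04   0.0574 0.0694]
side parked 0
[] ztop 
top tray 0
[] ztop 
top parked 25
[[0.5973 0.0416 0.0535]
 [0.598  0.0393 0.0506]
 [0.5983 0.0444 0.0488]
 [0.5983 0.0369 0.0491]
 [0.5985 0.0344 0.048 ]
 [0.5988 0.0389 0.0592]
 [0.5988 0.0339 0.0592]
 [0.5989 0.0364 0.0587]] ztop [0.0489 0.057  0.0592]
```

The stall is at 16 N with the finger front at 0.593, and the wider finger root is touching the roof edge. The tongue needs about 4 mm more. I'll raise the tool so a narrower part of the fingers passes the roof edge; the tongue top is still at about 69 mm.

Emit:
play_rows([
  [-1.5, 0, 0, 0, 0],
  [-1.5, 0, 0, 0, 0],
  [-1.5, 0, 1.2, 0, 0],
  [-1.5, 0, 1.2, 0, 0],
  [-1, 0, 1.2, 0, 0],
  [-0.6, 0, 1.2, 0, 0],
  [-0.4, 0, 1.2, 0, 0],
  [-0.2, 0, 1.2, 0, 0],
  [0, 0, 1.2, 0, 0],
  [0, 0, 1.2, 0, 0],
])

```text
t: 26.78
position: [0.5858, 0.1596, 0.131]
tcp_rot: [-0.023, -3.137, 0.001]
wrist_force: [-7.3, -0.9, 2.1]
width: -0.0001
grip_force: 0.2
```

```bash
python3 m.py 10|grep -A4 tray
```

```text
side tray 126
[[0.5858 0.1727 0.0784]
 [0.586  0.1707 0.0828]
 [0.5861 0.1644 0.0557]
 [0.5863 0.1729 0.066 ]
--
top tray 0
[] ztop 
top parked 25
[[0.5981 0.0343 0.0499]
 [0.5983 0.0419 0.0486]
```

Emit:
play_rows([
  [0.1, 0, 0, 0, 0],
  [0.2, 0, 0, 0, 0],
  [0.3, 0, 0, 0, 0],
  [0.4, 0, 0, 0, 0],
  [0.4, 0, 0, 0, 0],
])

```text
t: 27.5
position: [0.5861, 0.1595, 0.1301]
tcp_rot: [-0.022, -3.129, 0.002]
wrist_force: [-16.4, -1.2, 5.8]
width: -0.0003
grip_force: 0.0
```

Emit:
play_rows([
  [-1.5, 0, 0, 0, 0],
  [-4, 0, 2, 0, 0],
  [-8, 0, 4, 0, 0],
  [-13, 0, 6, 0, 0],
  [-16, 0, 6, 0, 0],
  [-16, 0, 6, 0, 0],
  [-16, 0, 6, 0, 0],
])

```text
t: 28.38
position: [0.433, 0.16, 0.1923]
tcp_rot: [0.022, 3.139, 0.001]
wrist_force: [0.7, 0.3, -0.1]
width: -0.0
grip_force: 0.0
```

```bash
python3 m.py 11
python3 - <<'E'
import cv2,numpy as np
a=cv2.imread('pics/side11.png')[190:270,210:310]; b=cv2.imread('pics/top11.png')[105:205,215:335]
D=np.zeros((600,800,3),np.uint8)
a=cv2.resize(a,None,fx=4,fy=4,interpolation=2); b=cv2.resize(b,None,fx=3.3,fy=3.3,interpolation=2)
D[:a.shape[0],:400]=a; D[:b.shape[0],402:402+b.shape[1]]=b
cv2.imwrite('pics/c9.png',D[:335])
E
```

```text
side tray 115
[[0.5942 0.1621 0.0527]
 [0.5947 0.1597 0.0537]
 [0.5947 0.159  0.0563]
 [0.5949 0.1695 0.0556]
 [0.5949 0.1579 0.0585]
 [0.595  0.1663 0.0687]
 [0.595  0.1569 0.0609]
 [0.5955 0.1662 0.059 ]] ztop [0.0435 0.0579 0.0701]
side parked 59
[[0.5967 0.0433 0.0499]
 [0.5968 0.0441 0.0405]
 [0.5968 0.0423 0.0525]
 [0.5969 0.041  0.0582]
 [0.597  0.0426 0.046 ]
 [0.5975 0.0409 0.0414]
 [0.5975 0.0389 0.0533]
 [0.5987 0.0467 0.0522]] ztop [0.039  0.0499 0.0582]
top tray 35
[[0.5954 0.1558 0.0578]
 [0.5957 0.1611 0.0565]
 [0.5959 0.1587 0.0556]
 [0.596  0.1591 0.0674]
 [0.596  0.1567 0.0673]
 [0.5964 0.1542 0.0531]
 [0.5965 0.1621 0.0647]
 [0.5965 0.1646 0.0646]] ztop [0.0536 0.0678 0.0713]
top parked 25
[[0.5982 0.0419 0.0495]
 [0.5983 0.0394 0.0488]
 [0.5984 0.0444 0.0482]
 [0.5984 0.0369 0.0485]
 [0.5985 0.0363 0.0606]
 [0.5987 0.0345 0.0471]
 [0.5989 0.0339 0.0588]
 [0.599  0.0414 0.058 ]] ztop [0.0483 0.0571 0.0595]
```

Now at x ≈ 0.595 and still riding on the lip; it needs 2–3 mm more than the fingers can reach past the roof edge. Plan: nip the tongue's end, draw the tray back a few cm, then push it in at moderate speed so it coasts the last millimetres.

Emit:
play_rows([
  [0, 0, -3, 0, 2.5],
  [0, 0, -6.2, 0, 2.5],
  [5, 0, -6.2, 0, 2.5],
  [10, 0, -6.2, 0, 2.5],
  [13, 0, -6.2, 0, 2.5],
  [14.5, 0, -6.2, 0, 2.5],
  [15, 0, -6.2, 0, 2.5],
  [15.3, 0, -6.2, 0, 2.5],
  [15.4, 0, -6.2, 0, 2.5],
  [15.4, 0, -6.2, 0, 2.5],
])

```text
t: 29.72
position: [0.5853, 0.1599, 0.1301]
tcp_rot: [-0.022, -3.141, -0.0]
wrist_force: [0.6, -0.2, -0.7]
width: 0.025
grip_force: 0.0
```

Emit:
play_rows([
  [0, 0, 0, 0, 1.8],
  [0, 0, 0, 0, 1.4],
  [0, 0, 0, 0, 1],
  [0, 0, 0, 0, 0.6],
  [0, 0, 0, 0, 0.4],
  [0, 0, 0, 0, 0.4],
])

```text
t: 30.48
position: [0.5855, 0.1599, 0.1298]
tcp_rot: [-0.022, -3.141, -0.0]
wrist_force: [-1.5, 0.4, -0.4]
width: 0.0042
grip_force: 0.7
```

The nip missed because no tongue is within the pads' reach. Reach grew with height (0.5825 at z 0.119, 0.586 at z 0.131), so I'll raise the closed fingers further. The tongue top is at about 69–70 mm, so a tip at 63–64 mm still catches it.

Emit:
play_rows([
  [-2, 0, 0, 0, 0],
  [-2, 0, 0.6, 0, 0],
  [-2, 0, 0.6, 0, 0],
  [-1, 0, 0.6, 0, 0],
  [-0.5, 0, 0.6, 0, 0],
  [-0.2, 0, 0.6, 0, 0],
  [0, 0, 0.6, 0, 0],
  [0.2, 0, 0.6, 0, 0],
  [0.4, 0, 0.6, 0, 0],
  [0.4, 0, 0.6, 0, 0],
])

```text
t: 31.72
position: [0.586, 0.1598, 0.1348]
tcp_rot: [-0.022, -3.133, 0.001]
wrist_force: [-10.9, -1.2, 3.1]
width: 0.0001
grip_force: 0.0
```

```bash
python3 m.py 12|grep -A9 'side tray'
```

```text
side tray 125
[[0.5857 0.1721 0.084 ]
 [0.5866 0.1696 0.0757]
 [0.5882 0.1724 0.0809]
 [0.5882 0.1713 0.0861]
 [0.5885 0.1729 0.0719]
 [0.5902 0.1729 0.0871]
 [0.5906 0.1651 0.0619]
 [0.5907 0.1728 0.0778]] ztop [0.0433 0.0594 0.0806]
side parked 0
```

Same limit again. Before choosing a pushing posture, I'll get the gripper's outline from the depth data I already have: the open 90° pose in side7 and the closed pose in side11.

Emit:
play_rows([
  [-2, 0, 0, 0, 0],
  [-6, 0, 2, 0, 0],
  [-11, 0, 5, 0, 0],
  [-15, 0, 6, 0, 0],
  [-15, 0, 6, 0, 0],
])

```text
t: 32.45
position: [0.4375, 0.16, 0.1969]
tcp_rot: [0.02, 3.141, 0.0]
wrist_force: [1.3, 1.3, 0.3]
width: 0.0002
grip_force: 0.0
```

```bash
cat > prof.py <<'E'
from h import *
def prof(f,p,step=.006,side='side'):
  k=dict(np.load(f)) if isinstance(f,str) else f
  v,u=np.mgrid[0:400,0:640]; d=k['depth']
  P=cv2.undistortPoints(np.stack([u,v],-1).reshape(-1,1,2).astype(float),np.array(k['intrinsics']),np.array(k['dist_coeffs']))[:,0]
  W=((np.c_[P,np.ones(len(P))]*d.reshape(-1,1))-np.array(k['t']).ravel())@np.array(k['R'])-p
  W=W[(abs(W[:,0])<.09)&(abs(W[:,1])<.05)]
  for z in np.arange(-.075,.07,step):
    w=W[(W[:,2]>=z)&(W[:,2]<z+step)]
    # blackness filter not needed away from rack
    if len(w)>2: print('%6.1f n%3d xmin %6.1f xmax %6.1f  y %5.1f'%((z+step/2)*1e3,len(w),*(1e3*np.percentile(w[:,0],[1,99])),1e3*w[:,1].max()))
if __name__=='__main__':
  print('open yaw90 side7'); prof('side7.png.npz',[.5223,.159,.0986])
  print('closed yaw0 side11'); prof('side11.png.npz',[.433,.16,.1923])
E
python3 prof.py
```

```text
open yaw90 side7
 -72.0 n 10 xmin   87.3 xmax   88.6  y  16.5
 -66.0 n  8 xmin   87.6 xmax   88.9  y  13.0
 -60.0 n 11 xmin  -36.2 xmax   89.1  y  24.5
 -54.0 n 24 xmin  -53.5 xmax   89.5  y  25.0
 -48.0 n 43 xmin  -57.1 xmax   89.8  y  26.9
 -42.0 n 58 xmin  -56.8 xmax   89.6  y  32.5
 -36.0 n 51 xmin  -57.1 xmax   86.5  y  16.5
 -30.0 n 79 xmin  -56.1 xmax   88.6  y  13.2
 -24.0 n 20 xmin  -57.9 xmax   69.2  y  14.2
 -18.0 n 25 xmin  -61.8 xmax   61.8  y  15.8
 -12.0 n 66 xmin  -73.2 xmax   69.6  y  16.2
  -6.0 n112 xmin  -75.1 xmax   70.1  y  16.3
   0.0 n 73 xmin  -74.3 xmax   69.9  y  19.1
   6.0 n142 xmin  -74.1 xmax   76.1  y  25.7
  12.0 n248 xmin  -72.9 xmax   89.7  y  50.0
  18.0 n 78 xmin  -72.4 xmax   83.8  y  48.9
  24.0 n 98 xmin  -71.7 xmax   66.8  y  23.2
  30.0 n133 xmin  -70.8 xmax   65.5  y  22.4
  36.0 n136 xmin  -70.1 xmax   65.5  y  21.5
  42.0 n152 xmin  -69.1 xmax   65.1  y  16.9
  48.0 n 22 xmin  -65.2 xmax   60.8  y  13.4
  54.0 n 16 xmin  -39.1 xmax   19.1  y  36.6
  60.0 n 63 xmin  -39.1 xmax   30.0  y  39.9
  66.0 n 74 xmin  -38.7 xmax   31.8  y  39.8
  7
[... 395 characters left out ...]
13.8 xmax    9.1  y  38.9
 -12.0 n  9 xmin  -16.5 xmax    8.9  y  44.4
  -6.0 n 27 xmin  -18.7 xmax   14.0  y  49.8
   0.0 n 20 xmin  -18.4 xmax   14.3  y  49.5
   6.0 n 16 xmin  -17.6 xmax   14.5  y  27.1
  12.0 n 21 xmin  -17.7 xmax   14.6  y  43.9
  18.0 n 17 xmin  -17.1 xmax   16.7  y  44.2
  24.0 n 46 xmin  -21.2 xmax   17.5  y  49.7
  30.0 n 58 xmin  -21.3 xmax   17.6  y  46.1
  36.0 n 53 xmin  -20.3 xmax   17.0  y  43.4
  42.0 n 27 xmin  -12.3 xmax    8.0  y  42.8
  48.0 n 28 xmin  -12.2 xmax    8.5  y  38.9
  54.0 n 35 xmin  -27.1 xmax   23.4  y  41.1
  60.0 n 77 xmin  -37.6 xmax   34.4  y  38.8
  66.0 n 86 xmin  -38.5 xmax   34.6  y  39.3
  72.0 n 87 xmin  -36.3 xmax   34.8  y  39.6
```

The closed fingers have a narrow neck about 28–42 mm below the TCP, just above the wider pads. With TCP z ≈ 0.139 the roof edge falls at the neck, so the pad tips (z ≈ 66 mm) can reach a few millimetres under the roof and still catch the 70 mm tongue top.

Emit:
play_rows([
  [0, 0, -3, 0, 0],
  [2, 0, -5.7, 0, 0],
  [6, 0, -5.7, 0, 0],
  [10, 0, -5.7, 0, 0],
  [12.5, 0, -5.7, 0, 0],
  [13.7, 0, -5.7, 0, 0],
  [14.2, 0, -5.7, 0, 0],
  [14.5, 0, -5.7, 0, 0],
  [14.7, 0, -5.7, 0, 0],
  [14.7, 0, -5.7, 0, 0],
])

```text
t: 33.7
position: [0.5857, 0.1599, 0.1388]
tcp_rot: [-0.022, -3.14, 0.0]
wrist_force: [-2.7, -0.3, 0.8]
width: 0.0
grip_force: 0.0
```

Emit:
play_rows([
  [0.1, 0, 0, 0, 0],
  [0.2, 0, 0, 0, 0],
  [0.3, 0, 0, 0, 0],
  [0.4, 0, 0, 0, 0],
  [0.4, 0, 0, 0, 0],
])

```text
t: 34.33
position: [0.586, 0.16, 0.138]
tcp_rot: [-0.021, -3.132, 0.001]
wrist_force: [-13.4, -0.3, 5.9]
width: -0.0
grip_force: 0.0
```

```bash
python3 -c "
from station import robot; s=robot.get_state(); print(s['position'],s['wrist_force'])"; python3 m.py 13|grep -A9 'side tray'
```

```text
[0.58603433 0.15996006 0.13795628] [-13.39613503  -0.31806472   5.87607948]
side tray 127
[[0.5856 0.1721 0.0871]
 [0.5859 0.1721 0.0779]
 [0.5863 0.1703 0.0794]
 [0.5863 0.1716 0.0712]
 [0.588  0.173  0.0814]
 [0.5884 0.1707 0.0856]
 [0.5885 0.1719 0.0773]
 [0.5887 0.1718 0.071 ]] ztop [0.0429 0.0594 0.0805]
side parked 0
```

Emit:
play_rows([
  [-2, 0, 0, 0, 0],
  [-2, 2, 0, 0, 0],
  [-2, 4, 0, 0, 0],
  [-1, 4, 0, 0, 0],
  [-0.6, 4, 0, 0, 0],
  [-0.4, 4, 0, 0, 0],
  [-0.2, 4, 0, 0, 0],
  [-0.1, 4, 0, 0, 0],
  [0, 4, 0, 0, 0],
  [0, 4, 0, 0, 0],
])

```text
t: 35.67
position: [0.5867, 0.1994, 0.1379]
tcp_rot: [-0.022, -3.133, 0.001]
wrist_force: [-13.1, 0.1, 5.6]
width: -0.0004
grip_force: 0.0
```

```bash
python3 - <<'E'
from h import *
a=dict(np.load('top0.png.npz')); c=cap('top','top14.png'); cap('side','side14.png')
for n,k in(('before',a),('now',c)):
  v,u=np.mgrid[100:180,215:300]; d=k['depth'][100:180,215:300]
  P=cv2.undistortPoints(np.stack([u,v],-1).reshape(-1,1,2).astype(float),np.array(k['intrinsics']),np.array(k['dist_coeffs']))[:,0]
  W=((np.c_[P,np.ones(len(P))]*d.reshape(-1,1))-np.array(k['t']).ravel())@np.array(k['R'])
  w=W[(W[:,2]>.185)&(W[:,2]<.205)&(W[:,0]>.655)]; print(n,len(w),w.mean(0),w.min(0),w.max(0))
E
python3 m.py 14 | grep -A9 tray
```

```text
before 705 [0.70264449 0.15472559 0.1955569 ] [0.67234106 0.12265311 0.1850241 ] [0.73600467 0.18727426 0.20067699]
now 705 [0.70258917 0.15487369 0.19563319] [0.67218985 0.12266134 0.18512408] [0.73556864 0.18858164 0.20149259]
side tray 45
[[0.6077 0.1677 0.0554]
 [0.6082 0.1667 0.0513]
 [0.6104 0.1672 0.0546]
 [0.611  0.1658 0.0502]
 [0.6126 0.1687 0.0524]
 [0.6131 0.1666 0.0537]
 [0.6156 0.1665 0.0533]
 [0.6165 0.1643 0.0481]] ztop [0.0327 0.0532 0.0619]
side parked 7
--
top tray 4
[[0.5963 0.154  0.0538]
 [0.5988 0.1541 0.0539]
 [0.6006 0.1536 0.0574]
 [0.6036 0.1541 0.0552]] ztop [0.0539 0.0546 0.0571]
top parked 25
[[0.5979 0.0443 0.0506]
 [0.598  0.0418 0.0501]
 [0.5983 0.0369 0.0492]
 [0.5988 0.0395 0.0466]
```

The block is the roof, since it stops at the same place away from the tongue, and the tin is untouched. The tongue now reads lower (about 55–58 mm), so the tail may have dropped. I'll retreat and check.

Emit:
play_rows([
  [-2, 0, 0, 0, 0],
  [-6, 0, 2, 0, 0],
  [-11, 0, 5, 0, 0],
  [-17, 0, 7, 0, 0],
  [-20, -4, 8, 0, 0],
  [-20, -10, 8, 0, 0],
  [-20, -15, 8, 0, 0],
  [-20, -20, 8, 0, 0],
  [-20, -25, 8, 0, 0],
  [-20, -25, 8, 0, 0],
])

```text
t: 37.12
position: [0.3912, -0.0535, 0.2193]
tcp_rot: [0.034, 3.14, -0.002]
wrist_force: [0.1, 1.1, -0.3]
width: -0.0001
grip_force: 0.0
```

```bash
python3 m.py 15
python3 - <<'E'
from h import *
for f in('top5','top15'):
  k=dict(np.load(f+'.png.npz')); v,u=np.mgrid[100:215,215:335]; d=k['depth'][100:215,215:335]
  P=cv2.undistortPoints(np.stack([u,v],-1).reshape(-1,1,2).astype(float),np.array(k['intrinsics']),np.array(k['dist_coeffs']))[:,0]
  W=((np.c_[P,np.ones(len(P))]*d.reshape(-1,1))-np.array(k['t']).ravel())@np.array(k['R'])
  for nm,y0 in(('left',.158),('right',.038)):
   for a,b in((.640,.668),(.738,.756)):
    w=W[(abs(W[:,1]-y0)<.018)&(W[:,0]>a)&(W[:,0]<b)&(W[:,2]<.095)&(W[:,2]>.02)]; print(f,nm,a,len(w),'z pct 50,75,90,97:',np.percentile(w[:,2],[50,75,90,97])if len(w) else '')
E
```

```text
side tray 113
[[0.5942 0.1611 0.0582]
 [0.5943 0.161  0.0549]
 [0.5946 0.1606 0.0512]
 [0.5948 0.1582 0.0588]
 [0.5948 0.1669 0.0692]
 [0.5951 0.1675 0.0602]
 [0.5953 0.1663 0.0624]
 [0.5953 0.1658 0.065 ]] ztop [0.0428 0.0587 0.0697]
side parked 59
[[0.5966 0.0435 0.0535]
 [0.5966 0.0428 0.0562]
 [0.5967 0.0437 0.0469]
 [0.5973 0.0406 0.0479]
 [0.5973 0.0419 0.0388]
 [0.5975 0.0409 0.0414]
 [0.5977 0.0376 0.0557]
 [0.598  0.0359 0.0577]] ztop [0.0389 0.0508 0.0578]
top tray 35
[[0.5956 0.161  0.0567]
 [0.5958 0.1586 0.0559]
 [0.5959 0.1562 0.0557]
 [0.5961 0.1567 0.0671]
 [0.5962 0.1618 0.0664]
 [0.5962 0.1641 0.0536]
 [0.5964 0.1545 0.0654]
 [0.5965 0.1596 0.0649]] ztop [0.053  0.0671 0.0711]
top parked 25
[[0.5981 0.0393 0.0498]
 [0.5982 0.0444 0.0491]
 [0.5982 0.0419 0.0492]
 [0.5987 0.0364 0.0598]
 [0.5987 0.037  0.047 ]
 [0.5989 0.0345 0.046 ]
 [0.599  0.0415 0.0577]
 [0.5992 0.039  0.057 ]] ztop [0.0474 0.0567 0.0603]
top5 left 0.64 87 z pct 50,75,90,97: [0.07072601 0.07155428 0.07259658 0.07336447]
top5 left 0.738 0 z pct 50,75,90,97: 
top5 right 0.64 106 z pct 50,75,90,97: [0.06331571 0.06418033 0.06511422 0.06594398]
top5 right 0.738 29 z pct 50,75,90,97: [0.06389124 0.06485639 0.06583574 0.06664722]
top15 left 0.64 116 z pct 50,75,90,97: [0.07113212 0.072284   0.07330539 0.07384477]
top15 left 0.738 0 z pct 50,75,90,97: 
top15 right 0.64 107 z pct 50,75,90,97: [0.06377714 0.06493438 0.06571211 0.06632971]
top15 right 0.738 28 z pct 50,75,90,97: [0.06388978 0.06497473 0.06580093 0.06667665]
```

It hasn't dropped: the tongue top is still at 68 mm and needs about 2–3 mm more. The outline suggests a better posture, turned 90° and fully open. The knuckles are widest (72 mm) from 12 mm below to about 40 mm above the TCP, and narrower (≈66 mm) above that. With the TCP down at z ≈ 0.0635 the wide knuckle sits at tongue height and the roof edge meets the narrower part, which gives 6–7 mm of reach under the roof.

Emit:
play_rows([
  [1, 5, 0, 10, 8.5],
  [3, 10, 0, 20, 8.5],
  [4.5, 15, 0, 30, 8.5],
  [4.5, 20, 0, 40, 8.5],
  [4.5, 21.1, 0, 50, 8.5],
  [4.5, 21.1, 0, 60, 8.5],
  [4.5, 21.1, 0, 70, 8.5],
  [4.5, 21.1, 0, 80, 8.5],
  [4.5, 21.1, 0, 90, 8.5],
  [4.5, 21.1, 0, 90, 8.5],
])

```text
t: 38.48
position: [0.435, 0.1622, 0.2189]
tcp_rot: [2.206, -2.236, -0.001]
wrist_force: [0.1, 0.6, -0.2]
width: 0.0848
grip_force: 0.0
```

Emit:
play_rows([
  [0, 0, -4, 0, 8.54],
  [0, 0, -8, 0, 8.54],
  [0, 0, -11, 0, 8.54],
  [0, 0, -13, 0, 8.54],
  [0, 0, -14, 0, 8.54],
  [0, 0, -14, 0, 8.54],
  [0, 0, -14, 0, 8.54],
])

```text
t: 39.35
position: [0.4363, 0.1612, 0.0797]
tcp_rot: [-2.205, 2.237, -0.001]
wrist_force: [0.0, 1.7, -0.2]
width: 0.0854
grip_force: 0.0
```

Run:
```python
from h import *; from prof import prof
s=robot.get_state(); print(s['position'],s['tcp_rot'],s['wrist_force'],s['width'],s['t'])
prof(robot.capture('side'),np.array(s['position']))
```

```text
[0.43634491 0.16119906 0.07973292] [-2.20454169e+00  2.23659023e+00 -1.12077046e-03] [ 0.03517237  1.7055473  -0.17772327] 0.08541557295415221 39.35
 -54.0 n 17 xmin  -53.5 xmax   53.2  y  13.1
 -48.0 n 22 xmin  -55.4 xmax   53.3  y  17.1
 -42.0 n 23 xmin  -54.4 xmax   53.6  y  13.5
 -36.0 n 24 xmin  -54.6 xmax   53.2  y  14.7
 -30.0 n 24 xmin  -54.1 xmax   53.6  y  14.1
 -24.0 n 17 xmin  -55.6 xmax   53.2  y  15.0
 -18.0 n 24 xmin  -62.4 xmax   60.7  y  17.0
 -12.0 n 73 xmin  -71.3 xmax   69.7  y  16.7
  -6.0 n 98 xmin  -73.1 xmax   72.2  y  16.1
   0.0 n 76 xmin  -72.6 xmax   68.4  y  19.5
   6.0 n128 xmin  -72.0 xmax   69.2  y  20.1
  12.0 n 79 xmin  -71.6 xmax   68.4  y  19.7
  18.0 n 70 xmin  -70.9 xmax   67.6  y  21.2
  24.0 n 90 xmin  -69.9 xmax   67.9  y  22.9
  30.0 n132 xmin  -68.8 xmax   64.7  y  22.0
  36.0 n130 xmin  -68.3 xmax   64.9  y  21.3
  42.0 n152 xmin  -66.5 xmax   65.6  y  16.5
  48.0 n 22 xmin  -58.3 xmax   63.1  y  13.5
  54.0 n 11 xmin  -38.6 xmax   30.8  y  36.5
  60.0 n 68 xmin  -37.9 xmax   33.8  y  38.9
  66.0 n 67 xmin  -38.2 xmax   34.2  y  39.6
  72.0 n 73 xmin  -39.1 xmax   34.5  y  40.1
```

The outline is confirmed: 72–73 mm at −6 mm, 66–67 mm at +42 mm, tips at about −58 mm. Lower and push slowly.

Emit:
play_rows([
  [0, -0.2, -0.8, 0, 8.54],
  [0, -0.2, -1.6, 0, 8.54],
  [0, -0.2, -1.6, 0, 8.54],
  [2, -0.2, -1.6, 0, 8.54],
  [4, -0.2, -1.6, 0, 8.54],
  [6, -0.2, -1.6, 0, 8.54],
  [7.5, -0.2, -1.6, 0, 8.54],
  [8.1, -0.2, -1.6, 0, 8.54],
  [8.4, -0.2, -1.6, 0, 8.54],
  [8.4, -0.2, -1.6, 0, 8.54],
])

```text
t: 40.65
position: [0.5193, 0.1589, 0.0628]
tcp_rot: [2.205, -2.237, -0.001]
wrist_force: [-0.2, 0.5, 0.3]
width: 0.0854
grip_force: 0.0
```

Emit:
play_rows([
  [0.1, 0, 0, 0, 8.54],
  [0.2, 0, 0, 0, 8.54],
  [0.3, 0, 0, 0, 8.54],
  [0.4, 0, 0, 0, 8.54],
  [0.5, 0, 0, 0, 8.54],
  [0.5, 0, 0, 0, 8.54],
])

```text
t: 41.4
position: [0.5248, 0.1588, 0.0628]
tcp_rot: [2.206, -2.237, -0.0]
wrist_force: [-1.0, -0.8, 0.5]
width: 0.0852
grip_force: 0.0
```

```bash
python3 m.py 16|grep -A8 'tray'
```

```text
side tray 166
[[0.5853 0.1563 0.0585]
 [0.5854 0.1675 0.0553]
 [0.5857 0.1712 0.0894]
 [0.5857 0.1724 0.0812]
 [0.5861 0.1654 0.0502]
 [0.5861 0.1698 0.0852]
 [0.5863 0.1518 0.0578]
 [0.5863 0.1726 0.0658]] ztop [0.0412 0.0553 0.0826]
--
top tray 17
[[0.5852 0.15   0.0451]
 [0.5872 0.1496 0.048 ]
 [0.5899 0.1452 0.0606]
 [0.594  0.145  0.0778]
 [0.5949 0.1453 0.0612]
 [0.603  0.1535 0.0582]
 [0.6032 0.1562 0.0573]
 [0.6037 0.1592 0.0546]] ztop [0.0436 0.0573 0.0645]
```

Emit:
play_rows([
  [0.1, 0, 0, 0, 8.54],
  [0.2, 0, 0, 0, 8.54],
  [0.3, 0, 0, 0, 8.54],
  [0.4, 0, 0, 0, 8.54],
  [0.5, 0, 0, 0, 8.54],
  [0.5, 0, 0, 0, 8.54],
])

```text
t: 42.25
position: [0.5288, 0.1589, 0.0628]
tcp_rot: [2.205, -2.236, -0.002]
wrist_force: [-6.2, -0.0, 2.6]
width: 0.0854
grip_force: 0.0
```

```bash
python3 m.py 17|grep -A8 'tray'
```

```text
side tray 181
[[0.585  0.1577 0.0566]
 [0.5855 0.1671 0.0549]
 [0.5858 0.1708 0.089 ]
 [0.5858 0.1654 0.0566]
 [0.5859 0.1717 0.0806]
 [0.586  0.1535 0.0562]
 [0.586  0.1659 0.0506]
 [0.5861 0.1701 0.0854]] ztop [0.0415 0.0561 0.0834]
--
top tray 19
[[0.5851 0.1527 0.059 ]
 [0.5852 0.15   0.0456]
 [0.5856 0.1557 0.0562]
 [0.5861 0.1511 0.054 ]
 [0.5868 0.1492 0.0504]
 [0.5869 0.1454 0.0885]
 [0.5876 0.1503 0.0593]
 [0.5889 0.1468 0.0661]] ztop [0.044  0.0581 0.0784]
```

Emit:
play_rows([
  [-2, 0, 0, 0, 8.54],
  [-5, 0, 0, 0, 8.54],
  [-9, 0, 2, 0, 8.54],
  [-10, 0, 7, 0, 8.54],
  [-10, 0, 12, 0, 8.54],
  [-10, -5, 14, 0, 8.54],
  [-10, -10, 14, 0, 8.54],
  [-10, -16, 14, 0, 8.54],
  [-10, -20, 14, 0, 8.54],
  [-10, -20, 14, 0, 8.54],
])

```text
t: 43.6
position: [0.431, -0.0439, 0.2037]
tcp_rot: [-2.199, 2.242, -0.005]
wrist_force: [0.0, 0.3, -0.4]
width: 0.0851
grip_force: 0.0
```

```bash
python3 m.py 18
python3 - <<'E'
from h import *
k=dict(np.load('top18.png.npz')); v,u=np.mgrid[100:215,215:335]; d=k['depth'][100:215,215:335]
P=cv2.undistortPoints(np.stack([u,v],-1).reshape(-1,1,2).astype(float),np.array(k['intrinsics']),np.array(k['dist_coeffs']))[:,0]
W=((np.c_[P,np.ones(len(P))]*d.reshape(-1,1))-np.array(k['t']).ravel())@np.array(k['R'])
for nm,y0 in(('left',.158),('right',.038)):
    w=W[(abs(W[:,1]-y0)<.018)&(W[:,0]>.64)&(W[:,0]<.668)&(W[:,2]<.095)&(W[:,2]>.02)]; print(nm,len(w),np.percentile(w[:,2],[50,75,90,97]))
w=W[(W[:,2]>.185)&(W[:,2]<.205)&(W[:,0]>.655)]; print('tin',w.mean(0))
E
```

```text
side tray 99
[[0.6011 0.1669 0.0429]
 [0.6011 0.165  0.0509]
 [0.6013 0.1654 0.0447]
 [0.6017 0.1617 0.0544]
 [0.6021 0.1598 0.056 ]
 [0.6022 0.1604 0.05  ]
 [0.6023 0.1614 0.0445]
 [0.6023 0.1585 0.0581]] ztop [0.0398 0.0515 0.058 ]
side parked 59
[[0.5961 0.0469 0.046 ]
 [0.5965 0.0442 0.0506]
 [0.597  0.0433 0.0399]
 [0.5973 0.0397 0.0539]
 [0.5974 0.0397 0.0506]
 [0.5976 0.038  0.056 ]
 [0.598  0.0381 0.0426]
 [0.5987 0.0475 0.0461]] ztop [0.0398 0.0502 0.0587]
top tray 23
[[0.6024 0.1602 0.0485]
 [0.6028 0.1583 0.0592]
 [0.6028 0.1634 0.0588]
 [0.6029 0.1581 0.0462]
 [0.6029 0.1632 0.0457]
 [0.6031 0.1557 0.0454]
 [0.6031 0.1562 0.0573]
 [0.6032 0.1613 0.0568]] ztop [0.0422 0.0565 0.0591]
top parked 25
[[0.5981 0.0393 0.0499]
 [0.5982 0.0368 0.0497]
 [0.5985 0.0344 0.0483]
 [0.5985 0.042  0.0477]
 [0.5985 0.0445 0.0475]
 [0.5987 0.0414 0.0592]
 [0.5992 0.039  0.0572]
 [0.5992 0.0365 0.0573]] ztop [0.0478 0.0569 0.0594]
left 106 [0.06288947 0.06446161 0.06531924 0.06608217]
right 107 [0.06331188 0.06465016 0.06537786 0.0672403 ]
tin [0.70254135 0.15483897 0.1955806 ]
```

The tail has dropped: the tongue top is at 58 mm and the pot lids at 64–66 mm, both matching the parked tray. The pots are standing, the tin and parked tray have not moved, and the arm is clear, so I'm handing in.

```bash
python3 -c "
from station import robot; print(robot.finish_job())"
```

```text
the job is handed in; nothing more can be done
None
```

The tray is home in the left bay, lying flat with its tail dropped behind the lip and its pots standing; the parked tray and tin measured unmoved, the towel roll and bottle were never approached, and the job was handed in at about 44 s after one push peaked at 37 N against the roof edge (limit 40 N).

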